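# Lay out the sharpening stones for the next blade

## Task

Set the bench up for the next blade (left and right as seen from the robot, looking out over the bench): take the fine stone, on its wooden base, off the stone board and set it on the bench to the right of the board, and lay the strop to the right of the fine stone with its handle towards the robot, so that the fine stone lies between board and strop, all three parallel, the middles of board, fine stone and strop blade level with one another, and about 4 cm clear between neighbours. Lay the coarse stone flat and centred on the stone board, between its two end cleats, put the little dressing stone lengthwise on the middle of the fine stone, and stand the water bottle on the bench behind the board, in line with its middle, about 3 to 4 cm clear of its far end. Set the stones down, do not drop them, and leave the marker, the loupe and the folding knife where they lie.

Things in the scene. Friction and masses are not known exactly. Their poses are not given: they have to be found in the camera images.
- board: Stone board, fixed: wooden, 242 long (x) x 90 wide (y) mm, topped with black rubber 15 mm above the bench. A dark cleat 14 mm thick, 8 mm above the rubber, crosses each end, 214 mm between them; long sides open. Origin: centre of its underside, at bench height; x along its length away from the robot, y to the left. Its place and yaw vary.
- fine: Fine stone: pale, 158 x 50 x 20 mm, glued centrally on a light wooden base 170 x 60 x 12 mm; 32 mm high in all, about 0.4 kg. It starts on the stone board, between the cleats. Origin: centre of the base's underside; x along its length (away from the robot at the start), z up. Grip it across the 50 mm stone.
- coarse: Coarse stone: a bare dark grey block 200 x 50 x 25 mm, about 0.55 kg, lying on the bench. Origin: centre of its underside; x along its length.
- strop: Strop: wooden paddle faced with brown leather; blade 150 x 50 x 16 mm, narrow handle (28 wide, 13 thick) from its -x end to 165 mm from the origin; about 0.16 kg. Origin: centre of the blade's underside (handle not counted); x along it, away from the handle, which starts pointing back to the robot's side, along -x within 0.35 rad.
- dresser: Dressing stone: a small pale stone block 60 x 30 x 25 mm, about 0.09 kg, lying on the bench. Origin: centre of its underside; x along its 60 mm length.
- bottle: Water bottle, closed: an upright white plastic cylinder 54 mm in diameter up to 78 mm height, then a cone and a black cap 26 mm across up to 108 mm; about 0.15 kg. Origin: centre of its underside; z up.
- marker: Bystander: a felt marker, grey with a black cap, 130 long, 13 mm thick, lying on the bench along the left side of the stone board. Origin: under its middle; x along it. Leave it.
- loupe: Bystander: a black loupe, 28 mm in diameter, 20 mm high, on the bench beyond the board, to the right. Origin: centre of its underside. Leave it.
- knife: Bystander: a closed folding knife with a dark wooden handle, 110 (y) x 27 (x) x 14 mm, on the far part of the bench. Origin: centre of its underside. Leave it.

How it is judged:
By the outcome, as a careful person would: the job done as asked, in the order asked, and still so for the second after the job is handed in, with the robot touching nothing.
It also fails if it takes over 120 s, if anything falls off the work surface, if the arm or the gripper's body presses on something with over 40 N, if the wrist force passes 120 N, or if a joint passes its speed limit or range.

## Robot

A 7-joint arm with a two-finger parallel gripper is mounted at the origin on the work surface. World frame = base frame: x ahead of the robot, y to its left, z up, the work surface at z = 0. Lengths are in mm, angles in rad, forces in N, time in s.
With the tool pointing down it reaches from about 400 to 875 mm from the base axis. Payload 4.4 kg.
Tool frame: the origin (TCP) lies midway between the tips of the shut fingers; the grasp point (between the pads) lies ctrl.grip_depth behind it (ctrl.grip_depth is the distance from the TCP to the grasp point, in mm); z points along the fingers, y is the line along which they close (so a half turn about z gives the same grasp; the last joint's range is limited). The gripper opens to 85 mm and grips with 20 to 120 N. Pads are 22 mm wide; open, the fingers measure 114 mm over their backs; the gripper's body (76 mm by 85 mm) begins 54 mm behind the grasp point. The pads swing forward as they close: fully open they stand 13 mm farther back than shut.
Start: joints at [-1.294, 0.628, 0.038, 1.517, -0.027, 0.996, -0.02], TCP at [218.458, 612.204, 231.313] pointing down, gripper open.
Joint ranges: [-3.06, 3.06], [-0.37, 2.12], [-1.25, 1.32], [0.18, 2.47], [-1.1, 4.24], [0.23, 1.98], [-2.94, 2.94]. Speed limits (rad/s): [2.57, 2.57, 3.14, 3.14, 3.14, 3.14, 3.14].

## Interface

Orientations are given as [roll, pitch, yaw] about the fixed x, y, z axes, in that order (R = Rz(yaw) Ry(pitch) Rx(roll)).
In Python, from cell import ctrl gives the robot as it stands.
- The arm moves only by the tool carry_out, never from a script. Its argument "deltas" is one flat list of numbers, 7 for each row, row after row: the turn, a rotation vector about the tool's x, y, z in degrees, then the shift along the tool's x, y, z in m, then the closure, from -1 (fully open) to 1 (shut). In form: [wx, wy, wz, dx, dy, dz, claw, wx, wy, wz, dx, dy, dz, claw, ...]. A call has 1 to 12 rows; each row shifts and turns the commanded pose from where the row before left it, along the tool's axes as they then stand; what a row does not reach is not made up. A row lasts 1/8 s, in which the tool goes at most 62.5 mm and 10.7 degrees, less where a joint would pass 70% of its speed; a pose out of reach is approached as far as the arm can. A call with a gripper value outside its range is refused whole. The fingers move at their own pace and stop on an object; the grip force is fixed at half the most. Time passes only in rows, so rows that do not move let the fingers close. It gives the time, the measured TCP pose, the force, the opening and the grip force at its end, in the units of the state.
- ctrl.read_state(): the state, without advancing time (a new reading comes with each control period).
- ctrl.get_image(name): name is "scene" or "top"; returns the picture (384x512x3 uint8, red, green, blue); there is no depth.
- ctrl.calibration(name): a dict with "mtx" (3x3 intrinsics, pixels), "R" (3x3) and "t" (3): a world point X has camera coordinates R X + t. Camera axes: x right, y down, z forward; pixel columns grow to the right and rows downward; lengths in mm; the calibration is good to about 2 mm. A picture is of the moment at which its call begins. calibration takes no time and is no camera call.
- ctrl.finish_job(): hands the job in; it is judged then, once.
The state is a dict: "clock": time; "qpos": joint angles; "qd": joint speeds; "tau": joint torques, N m; "eef_pos": TCP position; "tool_rot": TCP orientation; "force": force on the tool from outside, world axes, zero at the start; "torque": the same for the moment, N m; "width": finger opening in mm; "gripper_force": force on a finger pad.
Only numpy, scipy, OpenCV 4.12 (cv2) and the standard library are available. Lean on these libraries where they do the work, as an engineer would, in place of code of your own. Each camera call takes 0.05 s, during which the arm holds its last target. There are 200 camera calls.

## Working session

There is one attempt and no reset: what is moved stays moved. The work goes in short steps, Python scripts to look and compute and a tool call to move; the robot and the scene stay as the last step left them, time stands still between calls to the robot, and variables do not carry over. Pictures are saved under pics/ and viewed, at most 14 in all, crops included, and the job is handed in when it is done.

Besides the shell and the picture viewer there is one more tool, called after "Emit:" as a command line: name --argument value ..., lists and objects as JSON in quotes. carry_out: Moves the arm, as the interface text tells. Its arguments: {"type":"object","properties":{"deltas":{"type":"array"}},"required":["deltas"]}

```bash
ls; mkdir -p pics
python3 - <<'E'
from cell import ctrl
import cv2
for n in("scene","top"):
    im=ctrl.get_image(n); cv2.imwrite(f"pics/{n}0.png",im[:,:,::-1])
    c=ctrl.calibration(n); print(n,c)
s=ctrl.read_state(); print(s, ctrl.grip_depth)
E
```

```text
pics
scene {'mtx': array([[375.40037159,   0.        , 253.63656983],
       [  0.        , 375.40037159, 189.18118288],
       [  0.        ,   0.        ,   1.        ]]), 'R': array([[ 0.85181476,  0.52371857, -0.01142287],
       [ 0.39419293, -0.65520093, -0.6444561 ],
       [-0.34499791,  0.5444544 , -0.76455598]]), 't': array([-463.91058041, -203.55293191, 1161.30042865])}
top {'mtx': array([[353.52911026,   0.        , 262.08601657],
       [  0.        , 353.52911026, 198.07086509],
       [  0.        ,   0.        ,   1.        ]]), 'R': array([[ 4.83514297e-03, -9.99987910e-01,  8.94919825e-04],
       [-9.99033617e-01, -4.86962115e-03, -4.36820283e-02],
       [ 4.36858581e-02, -6.82846137e-04, -9.99045084e-01]]), 't': array([ -6.75522605, 581.96257821, 842.92229986])}
{'clock': 0.1, 'qpos': array([-1.29380979,  0.62923546,  0.03846613,  1.51823521, -0.02698627,
        0.9962904 , -0.0200177 ]), 'qd': array([-6.39301970e-04, -1.66882059e-03, -6.10271096e-04, -5.42322357e-03,
       -3.54513202e-04, -1.42830977e-04, -4.13470709e-05]), 'tau': array([ 3.03106841e-03, -5.64540124e+01,  1.23040672e+00, -1.93975085e+01,
        1.13212122e-02,  5.39795874e-03, -1.11052739e-05]), 'eef_pos': array([218.27882677, 611.68391139, 230.50369784]), 'tool_rot': array([-3.13994321e+00,  3.88498433e-05,  2.79877937e+00]), 'force': array([0.39408164, 0.04489148, 0.058343  ]), 'torque': array([-0.03251633,  0.03730383,  0.02051019]), 'gripper_force': 0.0, 'width': 85.57389029688531} 18.700000000000003
```

View pics/top0.png

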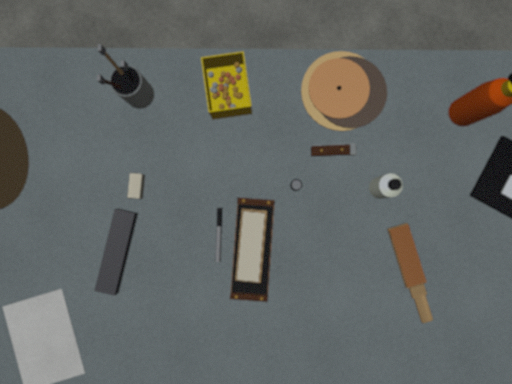

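View pics/scene0.png

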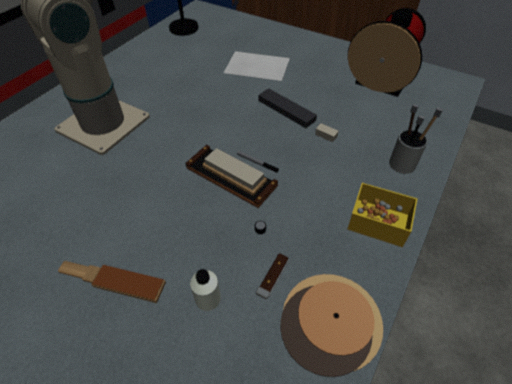

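```bash
cat > h.py <<'E'
import cv2, numpy as np
from cell import ctrl
def ray(cam,uv,z):
    c=ctrl.calibration(cam); uv=np.atleast_2d(uv).astype(float)
    d=(np.linalg.inv(c["mtx"])@np.c_[uv,np.ones(len(uv))].T).T@c["R"]
    C=-c["R"].T@c["t"]
    return C+d*((z-C[2])/d[:,2])[:,None]
def proj(cam,X):
    c=ctrl.calibration(cam); p=(c["mtx"]@(c["R"]@np.atleast_2d(X).T+c["t"][:,None])).T
    return p[:,:2]/p[:,2:]
def seg(cam,im,roi,z,ref,bg,thr=.5,K=6):
    """pixels nearer to colour ref than bg (along the line between), largest blob -> rect in mm at height z"""
    x0,y0,x1,y1=roi; a=cv2.resize(im[y0:y1,x0:x1],None,fx=K,fy=K,interpolation=cv2.INTER_CUBIC).astype(float)
    ref,bg=np.array(ref,float),np.array(bg,float); w=ref-bg
    m=(((a-bg)@w/(w@w))>thr).astype(np.uint8)
    m=cv2.morphologyEx(m,cv2.MORPH_OPEN,np.ones((K,K),np.uint8))
    cs,_=cv2.findContours(m,cv2.RETR_EXTERNAL,cv2.CHAIN_APPROX_NONE)
    c=max(cs,key=cv2.contourArea)[:,0,:]
    P=ray(cam,(c+.5)/K-.5+[x0,y0],z)[:,:2].astype(np.float32)
    (cx,cy),(w_,h_),a_=cv2.minAreaRect(P)
    if w_<h_: w_,h_,a_=h_,w_,a_+90
    a_=(a_+90)%180-90
    return np.round([cx,cy,w_,h_,a_],1),P
E
python3 - <<'E'
from h import *
im=cv2.imread("pics/top0.png")[:,:,::-1]
for n,(u,v) in dict(bench=(330,240),coarse=(116,251),bare=(80,250),dress=(136,186),fine=(251,246),rub=(242,222),rub2=(251,290),cleat=(256,203),cleat2=(249,297),strop=(407,256),handle=(424,304),bot=(383,186),bb=(360,200),cap=(394,184)).items():
    print(n,im[v-1:v+2,u-1:u+2].reshape(-1,3).mean(0).round())
B=[62,74,80]
print(ray("top",[[252,250]],15))
E
python3 -c "
import cv2
a=cv2.imread('pics/top0.png');a=cv2.resize(a[170:330,90:450],None,fx=2.2,fy=2.2,interpolation=2);cv2.imwrite('pics/c1.png',cv2.convertScaleAbs(a,alpha=1.6))"
```

```text
bench [ 97. 106. 107.]
coarse [71. 72. 75.]
bare [ 98. 106. 108.]
dress [169. 164. 149.]
fine [170. 166. 150.]
rub [148. 139. 120.]
rub2 [30. 31. 30.]
cleat [64. 43. 30.]
cleat2 [67. 44. 31.]
strop [125.  84.  53.]
handle [143. 120.  85.]
bot [173. 177. 180.]
bb [ 97. 105. 107.]
cap [32. 32. 34.]
[[457.10826343  19.65858325  15.        ]]
```

View pics/c1.png

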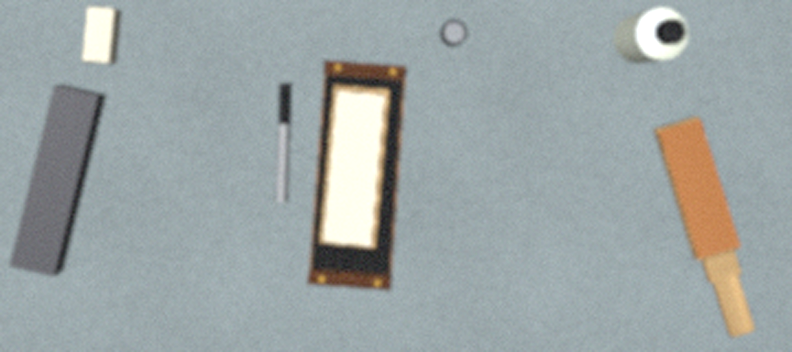

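```bash
cat > meas.py <<'E'
from h import *
def band(im,roi,z,lo,hi,K=6,ch=0):
    x0,y0,x1,y1=roi; a=cv2.resize(im[y0:y1,x0:x1],None,fx=K,fy=K,interpolation=cv2.INTER_CUBIC).astype(float)[:,:,ch]
    m=((a>lo)&(a<hi)).astype(np.uint8); m=cv2.morphologyEx(m,cv2.MORPH_OPEN,np.ones((3*K,3*K),np.uint8))
    c=max(cv2.findContours(m,0,1)[0],key=cv2.contourArea)[:,0,:]
    P=ray("top",(c+.5)/K-.5+[x0,y0],z)[:,:2].astype(np.float32)
    (cx,cy),(w,h,),a=cv2.minAreaRect(P)
    if w<h:w,h,a=h,w,a+90
    return np.round([cx,cy,w,h,(a+90)%180-90],1)
E
python3 - <<'E'
from meas import *
im=ctrl.get_image("top"); B=[97,106,107]
print("fine",band(im,(228,195,280,305),47,158,255))
print("base",seg("top",im,(228,195,280,305),27,[150,140,120],[30,31,30])[0])
print("board",seg("top",im,(228,190,280,310),20,[45,35,25],B,.45,)[0])
# board outline: any strong difference from the bench
x0,y0,x1,y1=225,190,282,310
a=cv2.resize(im[y0:y1,x0:x1],None,fx=6,fy=6,interpolation=2).astype(float)
m=(np.abs(a-B).max(2)>30).astype(np.uint8); m=cv2.morphologyEx(m,2,np.ones((13,13),np.uint8))
c=max(cv2.findContours(m,0,1)[0],key=cv2.contourArea)[:,0,:]
for z in(15,23):
  P=ray("top",(c+.5)/6-.5+[x0,y0],z)[:,:2].astype(np.float32); print("brd",z,cv2.minAreaRect(P))
print("coarse",band(im,(85,195,145,305),25,50,84))
print("coarse all",seg("top",im,(85,195,145,305),25,[71,72,75],B)[0])
print("dress",seg("top",im,(120,165,150,205),25,[169,164,149],B,.6)[0])
print("strop",seg("top",im,(380,215,440,330),16,[125,84,53],B)[0])
def b2(roi,z):
    x0,y0,x1,y1=roi; a=cv2.resize(im[y0:y1,x0:x1],None,fx=6,fy=6,interpolation=2).astype(float)
    m=((a[:,:,0]-a[:,:,2]>25)&(a[:,:,1]<102)).astype(np.uint8); m=cv2.morphologyEx(m,2,np.ones((25,25),np.uint8))
    c=max(cv2.findContours(m,0,1)[0],key=cv2.contourArea)[:,0,:]
    return cv2.minAreaRect(ray("top",(c+.5)/6-.5+[x0,y0],z)[:,:2].astype(np.float32))
print("blade",b2((380,215,440,330),16))
print("bottle cap",seg("top",im,(365,165,412,210),108,[32,32,34],[175,177,180])[0])
print("bottle",seg("top",im,(365,165,412,210),78,[175,177,180],B,.7)[0])
print("loupe",ray("top",[[296,185]],20),"knife",ray("top",[[332,150]],14),"marker",ray("top",[[219,235]],10))
E
```

```text
fine [469.7  21.8 155.9  48.7  -4.8]
base [4.604e+02 1.590e+01 2.584e+02 1.234e+02 3.000e-01]
board [459.8  19.2 241.6  88.7  -3.9]
brd 15 ((459.6897277832031, 19.580516815185547), (90.12659454345703, 243.94053649902344), 86.11937713623047)
brd 23 ((460.4866027832031, 19.36539077758789), (89.28087615966797, 241.65150451660156), 86.11936950683594)
coarse [454.4 345.1 203.5  50.3 -12.7]
coarse all [453.4 340.8 203.2  59.5 -12.5]
dress [610.4 301.9  58.3  28.2  -4.5]
strop [ 404.7 -363.6  236.5   52.7   16.8]
blade ((445.9222412109375, -351.28753662109375), (151.22727966308594, 52.114383697509766), 16.908899307250977)
bottle cap [ 599.7 -274.7  101.5   89.9  -89.7]
bottle [ 611.2 -285.4   48.9   38.1   -5. ]
loupe [[613.51649064 -85.29323558  20.        ]] knife [[ 699.75816033 -173.36068401   14.        ]] marker [[492.26954998  99.76050742  10.        ]]
```

```bash
cat > plan.py <<'E'
import sys, numpy as np
from cell import ctrl
from scipy.spatial.transform import Rotation as Ro
def plan(x,y,z,yaw_deg):
    """turn (deg, rotvec in tool axes) to make first, then shift (mm) in the turned tool axes"""
    s=ctrl.read_state(); R0=Ro.from_euler("xyz",s["tool_rot"]); T=Ro.from_euler("xyz",[180,0,yaw_deg],degrees=True)
    print("t %.2f pos"%s["clock"],s["eef_pos"].round(1),"rpy",np.degrees(s["tool_rot"]).round(2),"w %.1f q7 %.2f q1 %.2f"%(s["width"],s["qpos"][6],s["qpos"][0]))
    d=np.array([x,y,z])-s["eef_pos"]
    print("turn",np.degrees((R0.inv()*T).as_rotvec()).round(2),"shift",T.inv().apply(d).round(1))
if __name__=="__main__": plan(*map(float,sys.argv[1:]))
E
python3 plan.py 469.7 21.8 120 175.8
```

```text
t 0.15 pos [218.3 611.7 230.6] rpy [-179.92    0.    160.36] w 85.2 q7 -0.02 q1 -1.29
turn [-8.000e-02 -1.000e-02 -1.544e+01] shift [-293.9 -569.9  110.6]
```

Emit:
carry_out --deltas '[0,0,-7.7,0,0,0,-1,0,0,-7.7,0,0,0,-1,0,0,0,-0.0185,-0.0356,0,-1,0,0,0,-0.0185,-0.0356,0,-1,0,0,0,-0.0185,-0.0356,0,-1,0,0,0,-0.0185,-0.0356,0,-1,0,0,0,-0.0185,-0.0356,0,-1,0,0,0,-0.0185,-0.0356,0,-1,0,0,0,-0.0185,-0.0356,0,-1,0,0,0,-0.0185,-0.0356,0,-1,0,0,0,-0.0185,-0.0356,0,-1,0,0,0,-0.0185,-0.0356,0,-1]'

```text
clock: 1.65
eef_pos: [377.0, 242.2, 231.3]
tool_rot: [3.142, 0.0, 3.068]
force: [0.8, -0.2, 1.4]
width: 85.6
gripper_force: 0.0
```

Emit:
carry_out --deltas '[0,0,0,-0.0185,-0.0356,0.01,-1,0,0,0,-0.0185,-0.0356,0.02,-1,0,0,0,-0.0185,-0.0356,0.02,-1,0,0,0,-0.0185,-0.0356,0.02,-1,0,0,0,-0.0185,-0.0356,0.02,-1,0,0,0,0,0,0.02,-1,0,0,0,0,0,0,-1]'

```text
clock: 2.52
eef_pos: [454.6, 58.5, 120.2]
tool_rot: [-3.141, -0.003, 3.067]
force: [-0.8, 0.9, 0.3]
width: 85.7
gripper_force: 0.0
```

```bash
python3 plan.py 469.7 21.8 29 175.8
```

```text
t 2.52 pos [454.6  58.5 120.2] rpy [-179.95   -0.19  175.7 ] w 85.7 q7 1.30 q1 -0.19
turn [-0.05 -0.19 -0.1 ] shift [-17.7 -35.5  91.2]
```

Emit:
carry_out --deltas '[0,0,0,-0.0177,-0.0355,0,-1,0,0,0,0,0,0.02,-1,0,0,0,0,0,0.02,-1,0,0,0,0,0,0.02,-1,0,0,0,0,0,0.01,-1,0,0,0,0,0,0,-1]'

```text
clock: 3.28
eef_pos: [470.7, 22.9, 51.4]
tool_rot: [3.142, -0.0, 3.068]
force: [-0.1, -0.2, -0.2]
width: 85.3
gripper_force: 0.0
```

```bash
python3 plan.py 469.7 21.8 29 175.8;  python3 - <<'E'
from h import *
a=ctrl.get_image("scene")[110:230,150:310,::-1]; cv2.imwrite("pics/s1.png",cv2.resize(cv2.convertScaleAbs(a,alpha=1.5),None,fx=4,fy=4,interpolation=2))
E
```

```text
t 3.27 pos [470.7  22.9  51.4] rpy [ 1.8000e+02 -2.0000e-02  1.7581e+02] w 85.3 q7 1.37 q1 -0.10
turn [ 0.   -0.02  0.01] shift [ 0.9 -1.2 22.4]
```

View pics/s1.png

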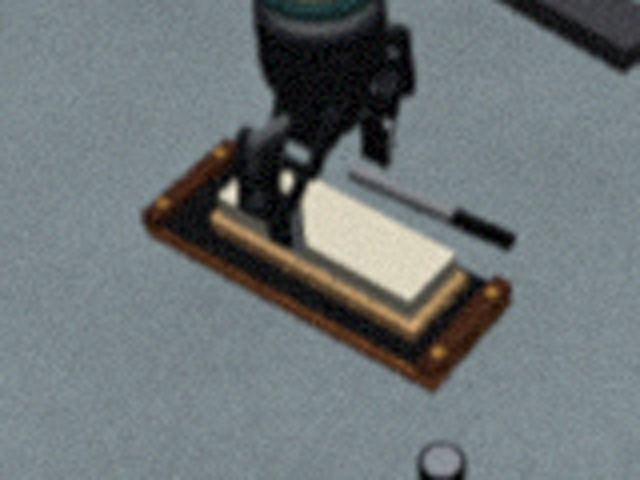

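Run:
```python
from h import *
th=np.radians(-4.2);ux=np.array([np.cos(th),np.sin(th),0]);uy=np.array([-ux[1],ux[0],0])
c=np.array([469.7,21.8,0])
f=lambda X:((proj("scene",X)-[150,110])*4).round()
print("stone top corners",f([c+a*79*ux+b*25*uy+[0,0,47] for a,b in((-1,-1),(1,-1),(1,1),(-1,1))]))
print("tips",f([np.array([470.7,22.9,61])+a*11*ux-43*uy for a in(-1,0,1)]))
print("board corners",f([np.array([460.2,19.4,15])+a*121*ux+b*45*uy for a,b in((-1,-1),(1,-1),(1,1),(-1,1))]))
```

```text
stone top corners [[215. 192.]
 [409. 297.]
 [455. 248.]
 [264. 149.]]
tips [[279. 237.]
 [292. 244.]
 [306. 252.]]
board corners [[141. 214.]
 [431. 376.]
 [511. 287.]
 [227. 140.]]
```

Emit:
carry_out --deltas '[0,0,0,0.0009,-0.0012,0.011,-1,0,0,0,0,0,0.0115,-1,0,0,0,0,0,0,-1,0,0,0,0,0,0,1,0,0,0,0,0,0,1,0,0,0,0,0,0,1,0,0,0,0,0,0,1,0,0,0,0,0,0,1,0,0,0,0,0,0,1,0,0,0,0,0,0,1,0,0,0,0,0,0,1]'

```text
clock: 4.7
eef_pos: [469.9, 21.2, 29.3]
tool_rot: [3.142, 0.001, 3.067]
force: [-0.9, -0.6, 5.8]
width: 48.6
gripper_force: 62.9
```

Emit:
carry_out --deltas '[0,0,0,0,0,-0.01,1,0,0,0,0,0,-0.015,1,0,0,0,0,0,-0.015,1,0,0,0,0,0,-0.015,1,0,0,0,0,0,0,1]'

```text
clock: 5.32
eef_pos: [470.8, 21.4, 85.3]
tool_rot: [3.141, 0.003, 3.067]
force: [0.9, 0.6, -3.5]
width: 48.6
gripper_force: 63.1
```

```bash
python3 plan.py 452.5 -95.3 15 176.1
```

```text
t 5.33 pos [470.8  21.4  85.3] rpy [179.97   0.18 175.75] w 48.6 q7 1.37 q1 -0.09
turn [ 0.03  0.18 -0.35] shift [  10.3 -117.7   70.3]
```

Emit:
carry_out --deltas '[0,0,-0.35,0.002,-0.019,0,1,0,0,0,0.002,-0.0247,0,1,0,0,0,0.002,-0.0247,0,1,0,0,0,0.002,-0.0247,0,1,0,0,0,0.0023,-0.0246,0,1,0,0,0,0,0,0.02,1,0,0,0,0,0,0.02,1,0,0,0,0,0,0.015,1,0,0,0,0,0,0,1]'

```text
clock: 6.45
eef_pos: [450.5, -95.3, 27.9]
tool_rot: [3.141, -0.003, 3.074]
force: [0.6, 0.3, -3.5]
width: 48.2
gripper_force: 62.9
```

```bash
python3 plan.py 452.5 -95.3 15 176.1
```

```text
t 6.45 pos [450.5 -95.3  27.9] rpy [179.97  -0.19 176.12] w 48.2 q7 1.48 q1 0.19
turn [ 0.03 -0.19  0.02] shift [-2.   0.2 12.9]
```

Emit:
carry_out --deltas '[0,0,0,-0.001,0,0.004,1,0,0,0,-0.001,0,0.004,1,0,0,0,0,0,0.003,1,0,0,0,0,0,0.0015,1,0,0,0,0,0,0,1,0,0,0,0,0,0,1]'

```text
clock: 7.2
eef_pos: [453.7, -95.6, 16.7]
tool_rot: [-3.142, 0.0, 3.074]
force: [0.6, 0.8, -4.2]
width: 48.7
gripper_force: 63.0
```

```bash
python3 plan.py 452.5 -95.3 14.3 176.1
```

```text
t 7.20 pos [453.7 -95.6  16.7] rpy [-180.      0.    176.11] w 48.7 q7 1.17 q1 0.25
turn [-0.    0.    0.01] shift [1.2 0.2 2.4]
```

Emit:
carry_out --deltas '[0,0,0,0.0012,0,0.001,1,0,0,0,0,0,0.001,1,0,0,0,0,0,0.0005,1,0,0,0,0,0,0,1]'

```text
clock: 7.7
eef_pos: [452.3, -95.5, 14.4]
tool_rot: [-3.141, -0.0, 3.074]
force: [-1.1, 0.1, 4.2]
width: 48.4
gripper_force: 63.8
```

Emit:
carry_out --deltas '[0,0,0,0,0,0,-1,0,0,0,0,0,0,-1,0,0,0,0,0,0,-1,0,0,0,0,0,0,-1,0,0,0,0,0,0,-1,0,0,0,0,0,-0.02,-1,0,0,0,0,0,-0.04,-1,0,0,0,0,0,-0.04,-1,0,0,0,0,0,-0.02,-1]'

```text
clock: 8.82
eef_pos: [453.0, -95.6, 135.9]
tool_rot: [-3.141, 0.002, 3.073]
force: [0.3, -0.1, -0.4]
width: 85.4
gripper_force: 0.0
```

```bash
python3 plan.py 445.9 -351.3 1 196.8
```

```text
t 8.82 pos [453.  -95.6 135.9] rpy [-1.7999e+02  1.2000e-01  1.7610e+02] w 85.4 q7 1.23 q1 0.43
turn [ -0.03   0.11 -20.7 ] shift [  80.7 -242.7  134.9]
```

Emit:
carry_out --deltas '[0,0,-6.9,0,0,0,-1,0,0,-6.9,0,0,0,-1,0,0,-6.9,0,0,0,-1,0,0,0,0.0115,-0.0347,0,-1,0,0,0,0.0115,-0.0347,0,-1,0,0,0,0.0115,-0.0347,0,-1,0,0,0,0.0115,-0.0347,0.01,-1,0,0,0,0.0115,-0.0347,0.02,-1,0,0,0,0.0115,-0.0347,0.02,-1,0,0,0,0.0115,-0.0347,0.02,-1,0,0,0,0,0,0.02,-1,0,0,0,0,0,0,-1]'

```text
clock: 10.32
eef_pos: [444.1, -350.8, 42.5]
tool_rot: [3.139, -0.003, -2.849]
force: [-1.3, 0.3, -0.0]
width: 85.3
gripper_force: 0.0
```

```bash
python3 plan.py 445.9 -351.3 1 196.8
python3 - <<'E'
from h import *
im=ctrl.get_image("top"); cv2.imwrite("pics/t2.png",im[:,:,::-1])
from meas import *
print("fine",band(im,(270,190,330,310),32,158,255))
E
```

```text
t 10.32 pos [ 444.1 -350.8   42.5] rpy [ 1.7983e+02 -1.5000e-01 -1.6322e+02] w 85.3 q7 1.91 q1 0.90
turn [ 0.17 -0.14 -0.02] shift [-1.6 -1.  41.5]
fine [452.2 -94.5 157.7  48.9  -4.5]
```

Emit:
carry_out --deltas '[0,0,0,-0.0016,-0.001,0.015,-1,0,0,0,0,0,0.015,-1,0,0,0,0,0,0.01,-1,0,0,0,0,0,0,-1]'

```text
clock: 10.88
eef_pos: [446.7, -351.2, 2.9]
tool_rot: [3.14, -0.002, -2.848]
force: [-0.1, 0.0, -0.3]
width: 85.2
gripper_force: 0.0
```

```bash
python3 plan.py 445.9 -351.3 1 196.8
```

```text
t 10.88 pos [ 446.7 -351.2    2.9] rpy [ 1.7990e+02 -1.0000e-01 -1.6317e+02] w 85.2 q7 1.87 q1 0.87
turn [ 0.1  -0.1   0.03] shift [0.8 0.2 1.9]
```

Emit:
carry_out --deltas '[0,0,0,0,0,0.001,1,0,0,0,0,0,0,1,0,0,0,0,0,0,1,0,0,0,0,0,0,1,0,0,0,0,0,0,1,0,0,0,0,0,0,1,0,0,0,0,0,0,1]'

```text
clock: 11.75
eef_pos: [447.8, -352.3, 3.9]
tool_rot: [-3.14, 0.0, -2.848]
force: [-0.8, -1.4, 5.6]
width: 47.9
gripper_force: 62.1
```

Emit:
carry_out --deltas '[0,0,0,0,0,-0.01,1,0,0,0,0,0,-0.015,1,0,0,0,0,0,-0.02,1,0,0,0,0,0,-0.02,1,0,0,0,0,0,0,1]'

```text
clock: 12.38
eef_pos: [448.5, -352.5, 69.9]
tool_rot: [-3.139, 0.002, -2.849]
force: [0.5, 0.3, -1.6]
width: 47.8
gripper_force: 62.3
```

```bash
python3 plan.py 446.2 -190.1 4 176.1
python3 - <<'E'
from h import *
a=ctrl.get_image("scene")[190:330,20:260,::-1]; cv2.imwrite("pics/s3.png",cv2.resize(cv2.convertScaleAbs(a,alpha=1.5),None,fx=3,fy=3,interpolation=2))
E
```

```text
t 12.38 pos [ 448.5 -352.5   69.9] rpy [-1.7986e+02  1.2000e-01 -1.6321e+02] w 47.8 q7 1.94 q1 0.92
turn [-0.12  0.15 20.69] shift [ 13.3 161.9  65.9]
```

View pics/s3.png

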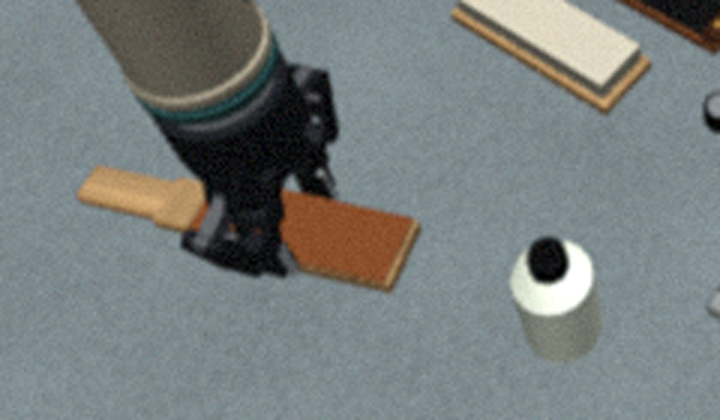

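Emit:
carry_out --deltas '[0,0,6.9,0,0,0,1,0,0,6.9,0,0,0,1,0,0,6.9,0,0,0,1,0,0,0,0.002,0.0232,0,1,0,0,0,0.002,0.0232,0,1,0,0,0,0.002,0.0232,0,1,0,0,0,0.002,0.0232,0,1,0,0,0,0.0015,0.0232,0,1,0,0,0,0.0015,0.0232,0,1,0,0,0,0.001,0.0232,0.015,1,0,0,0,0,0,0.02,1,0,0,0,0,0,0,1]'

```text
clock: 13.92
eef_pos: [445.0, -188.2, 31.6]
tool_rot: [3.141, -0.004, 3.075]
force: [0.1, 0.9, -1.6]
width: 48.3
gripper_force: 62.4
```

```bash
python3 plan.py 447.4 -190.2 4 176.1
```

```text
t 13.93 pos [ 445.  -188.2   31.6] rpy [179.96  -0.24 176.17] w 48.3 q7 1.32 q1 0.51
turn [ 0.04 -0.24  0.07] shift [-2.5 -1.8 27.6]
```

Emit:
carry_out --deltas '[0,0,0,-0.001,-0.0018,0.01,1,0,0,0,0,0,0.008,1,0,0,0,0,0,0.004,1,0,0,0,0,0,0,1,0,0,0,0,0,0,1]'

```text
clock: 14.55
eef_pos: [447.3, -190.8, 11.1]
tool_rot: [3.142, -0.0, 3.074]
force: [0.8, 0.4, -1.8]
width: 47.9
gripper_force: 62.4
```

```bash
python3 plan.py 447.4 -190.2 4 176.1
```

```text
t 14.55 pos [ 447.3 -190.8   11.1] rpy [ 1.8000e+02 -1.0000e-02  1.7611e+02] w 47.9 q7 1.30 q1 0.49
turn [ 0.   -0.01  0.01] shift [-0.   0.6  7.1]
```

Emit:
carry_out --deltas '[0,0,0,0,0.0004,0.003,1,0,0,0,0,0,0.002,1,0,0,0,0,0,0.001,1,0,0,0,0,0,0.001,1,0,0,0,0,0,0,1]'

```text
clock: 15.18
eef_pos: [447.3, -190.4, 4.0]
tool_rot: [3.142, -0.0, 3.074]
force: [-0.2, 0.7, -2.2]
width: 47.9
gripper_force: 62.4
```

Emit:
carry_out --deltas '[0,0,0,0,0,0.001,1,0,0,0,0,0,0.0005,1,0,0,0,0,0,0,1]'

```text
clock: 15.55
eef_pos: [447.3, -190.4, 3.8]
tool_rot: [-3.141, 0.0, 3.074]
force: [-2.6, 1.3, 15.0]
width: 48.0
gripper_force: 64.1
```

Touched down. Release, rise; next the coarse stone.

Emit:
carry_out --deltas '[0,0,0,0,0,-0.001,1,0,0,0,0,0,0,-1,0,0,0,0,0,0,-1,0,0,0,0,0,0,-1,0,0,0,0,0,0,-1,0,0,0,0,0,0,-1,0,0,0,0,0,-0.02,-1,0,0,0,0,0,-0.04,-1,0,0,0,0,0,-0.04,-1,0,0,0,0,0,-0.04,-1,0,0,0,0,0,0,-1]'

```text
clock: 16.92
eef_pos: [449.2, -191.1, 146.1]
tool_rot: [-3.14, 0.005, 3.073]
force: [-0.1, 0.1, -0.3]
width: 85.7
gripper_force: 0.0
```

```bash
python3 plan.py 454.0 345 3 167.4
```

```text
t 16.93 pos [ 449.2 -191.1  146.1] rpy [-179.9     0.31  176.08] w 85.7 q7 1.43 q1 0.66
turn [-0.08  0.31  8.68] shift [112.3 524.3 143.1]
```

Emit:
carry_out --deltas '[0,0,8.7,0,0,0,-1,0,0,0,0.0086,0.0403,0,-1,0,0,0,0.0086,0.0403,0,-1,0,0,0,0.0086,0.0403,0,-1,0,0,0,0.0086,0.0403,0,-1,0,0,0,0.0086,0.0403,0,-1,0,0,0,0.0086,0.0403,0,-1,0,0,0,0.0086,0.0403,0,-1,0,0,0,0.0086,0.0403,0,-1,0,0,0,0.0086,0.0403,0,-1,0,0,0,0.0086,0.0403,0,-1,0,0,0,0.0086,0.0403,0,-1]'

```text
clock: 18.42
eef_pos: [451.0, 263.6, 142.4]
tool_rot: [-3.14, -0.002, 2.922]
force: [0.5, 0.1, 0.2]
width: 85.2
gripper_force: 0.0
```

Emit:
carry_out --deltas '[0,0,0,0.0086,0.0403,0.01,-1,0,0,0,0.0086,0.0403,0.02,-1,0,0,0,0,0,0.03,-1,0,0,0,0,0,0.03,-1,0,0,0,0,0,0.015,-1,0,0,0,0,0,0,-1,0,0,0,0,0,0,-1]'

```text
clock: 19.3
eef_pos: [452.9, 345.6, 39.3]
tool_rot: [3.141, 0.0, 2.922]
force: [0.6, -0.3, -0.5]
width: 85.3
gripper_force: 0.0
```

```bash
python3 plan.py 454.0 345 3 167.4
python3 - <<'E'
from meas import *
im=ctrl.get_image("top"); cv2.imwrite("pics/t4.png",im[:,:,::-1])
B=[97,106,107]
print("fine",band(im,(270,190,330,310),32,158,255))
def b2(roi,z):
    x0,y0,x1,y1=roi; a=cv2.resize(im[y0:y1,x0:x1],None,fx=6,fy=6,interpolation=2).astype(float)
    m=((a[:,:,0]-a[:,:,2]>25)&(a[:,:,1]<102)).astype(np.uint8); m=cv2.morphologyEx(m,2,np.ones((25,25),np.uint8))
    c=max(cv2.findContours(m,0,1)[0],key=cv2.contourArea)[:,0,:]
    return cv2.minAreaRect(ray("top",(c+.5)/6-.5+[x0,y0],z)[:,:2].astype(np.float32))
print("blade",b2((318,200,375,330),16))
E
```

```text
t 19.30 pos [452.9 345.6  39.3] rpy [1.7994e+02 2.0000e-02 1.6740e+02] w 85.3 q7 0.30 q1 -0.54
turn [ 0.06  0.02 -0.  ] shift [-1.2 -0.3 36.3]
fine [452.1 -94.6 157.8  49.   -4.5]
blade ((445.31561279296875, -187.25563049316406), (50.798892974853516, 148.870361328125), 86.8300552368164)
```

View pics/t4.png

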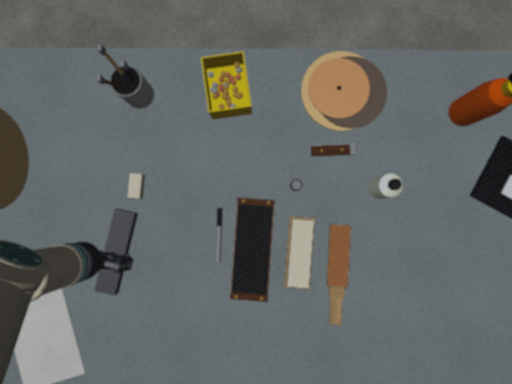

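Emit:
carry_out --deltas '[0,0,0,-0.001,0,0.015,-1,0,0,0,0,0,0.015,-1,0,0,0,0,0,0.005,-1,0,0,0,0,0,0,-1,0,0,0,0,0,0,1,0,0,0,0,0,0,1,0,0,0,0,0,0,1,0,0,0,0,0,0,1,0,0,0,0,0,0,1,0,0,0,0,0,0,1,0,0,0,0,0,0,1,0,0,0,0,0,0,1]'

```text
clock: 20.85
eef_pos: [453.6, 344.9, 4.3]
tool_rot: [3.142, 0.0, 2.922]
force: [-0.8, -1.8, 5.6]
width: 48.7
gripper_force: 65.3
```

Emit:
carry_out --deltas '[0,0,0,0,0,-0.01,1,0,0,0,0,0,-0.015,1,0,0,0,0,0,-0.02,1,0,0,0,0,0,-0.02,1,0,0,0,0,0,-0.02,1,0,0,0,0,0,0,1]'

```text
clock: 21.6
eef_pos: [454.3, 345.8, 90.3]
tool_rot: [3.139, 0.002, 2.922]
force: [0.5, 0.3, -6.3]
width: 48.7
gripper_force: 64.0
```

```bash
python3 plan.py 460.2 19.4 45 176.1;python3 - <<'E'
from meas import *
im=ctrl.get_image("top"); x0,y0,x1,y1=225,190,282,310
for K in(26,32,40):
  a=cv2.resize(im[y0:y1,x0:x1],None,fx=6,fy=6,interpolation=2).astype(float)
  m=(np.abs(a-[97,106,107]).max(2)>K).astype(np.uint8); m=cv2.morphologyEx(m,2,np.ones((13,13),np.uint8))
  c=max(cv2.findContours(m,0,1)[0],key=cv2.contourArea)[:,0,:]
  print("brd",cv2.minAreaRect(ray("top",(c+.5)/6-.5+[x0,y0],20)[:,:2].astype(np.float32)))
print("rubber",band(im,(232,200,272,302),15,0,50))
E
```

```text
t 21.60 pos [454.3 345.8  90.3] rpy [1.7983e+02 1.0000e-01 1.6740e+02] w 48.7 q7 0.33 q1 -0.51
turn [ 0.17  0.11 -8.7 ] shift [ -28.1 -325.3   45.3]
brd ((460.267822265625, 19.440311431884766), (89.91073608398438, 242.92434692382812), 86.0590591430664)
brd ((460.2559814453125, 19.426639556884766), (89.05599975585938, 241.59701538085938), 86.05020141601562)
brd ((460.21807861328125, 19.515270233154297), (87.75130462646484, 240.38682556152344), 86.101806640625)
rubber [459.5  18.9 212.5  82.3  -3.7]
```

Emit:
carry_out --deltas '[0,0,-8.7,0,0,0,1,0,0,0,-0.002,-0.0232,0,1,0,0,0,-0.002,-0.0232,0,1,0,0,0,-0.002,-0.0232,0,1,0,0,0,-0.002,-0.0232,0,1,0,0,0,-0.002,-0.0232,0,1,0,0,0,-0.002,-0.0232,0,1,0,0,0,-0.002,-0.0232,0,1,0,0,0,-0.002,-0.0232,0,1,0,0,0,-0.002,-0.0232,0,1,0,0,0,-0.002,-0.0232,0,1,0,0,0,-0.002,-0.0232,0,1]'

```text
clock: 23.15
eef_pos: [457.3, 86.3, 88.4]
tool_rot: [-3.14, -0.001, 3.071]
force: [0.7, -0.1, -7.1]
width: 48.6
gripper_force: 64.0
```

Emit:
carry_out --deltas '[0,0,0,-0.002,-0.0232,0,1,0,0,0,-0.002,-0.0232,0,1,0,0,0,-0.002,-0.0232,0.01,1,0,0,0,0,0,0.015,1,0,0,0,0,0,0.01,1,0,0,0,0,0,0,1,0,0,0,0,0,0,1]'

```text
clock: 24.02
eef_pos: [459.3, 19.3, 53.7]
tool_rot: [3.141, -0.0, 3.074]
force: [-0.9, -0.3, -6.7]
width: 48.3
gripper_force: 64.0
```

```bash
python3 plan.py 459.7 19.4 19.3 176.1
```

```text
t 24.02 pos [459.3  19.3  53.7] rpy [ 1.7999e+02 -1.0000e-02  1.7612e+02] w 48.3 q7 0.83 q1 0.10
turn [ 0.01 -0.01  0.02] shift [-0.3  0.1 34.4]
```

Emit:
carry_out --deltas '[0,0,0,-0.0003,0,0.01,1,0,0,0,0,0,0.01,1,0,0,0,0,0,0.007,1,0,0,0,0,0,0.004,1,0,0,0,0,0,0.001,1,0,0,0,0,0,0.001,1,0,0,0,0,0,0,1]'

```text
clock: 24.9
eef_pos: [459.7, 19.0, 20.6]
tool_rot: [3.141, -0.0, 3.074]
force: [-0.1, -0.3, -7.1]
width: 49.1
gripper_force: 64.2
```

Emit:
carry_out --deltas '[0,0,0,0,0.0003,0.001,1,0,0,0,0,0,0.001,1,0,0,0,0,0,0.0005,1,0,0,0,0,0,0,1]'

```text
clock: 25.4
eef_pos: [459.7, 19.4, 19.2]
tool_rot: [-3.141, 0.001, 3.074]
force: [-2.7, -0.2, 8.9]
width: 48.9
gripper_force: 66.1
```

Seated. Release and rise.

Emit:
carry_out --deltas '[0,0,0,0,0,-0.0005,1,0,0,0,0,0,0,-1,0,0,0,0,0,0,-1,0,0,0,0,0,0,-1,0,0,0,0,0,0,-1,0,0,0,0,0,0,-1,0,0,0,0,0,-0.02,-1,0,0,0,0,0,-0.04,-1,0,0,0,0,0,-0.04,-1,0,0,0,0,0,0,-1]'

```text
clock: 26.65
eef_pos: [461.5, 19.5, 120.8]
tool_rot: [3.141, 0.005, 3.073]
force: [-0.1, -0.3, 0.5]
width: 85.1
gripper_force: 0.0
```

```bash
python3 plan.py 610.4 302.5 4 175.6
```

```text
t 26.65 pos [461.5  19.5 120.8] rpy [179.94   0.29 176.07] w 85.1 q7 0.89 q1 0.22
turn [0.06 0.29 0.47] shift [-126.8  293.6  116.8]
```

Emit:
carry_out --deltas '[0,0,0.5,-0.0141,0.0326,0,-1,0,0,0,-0.0141,0.0326,0,-1,0,0,0,-0.0141,0.0326,0,-1,0,0,0,-0.0141,0.0326,0,-1,0,0,0,-0.0141,0.0326,0,-1,0,0,0,-0.0141,0.0326,0,-1,0,0,0,-0.0141,0.0326,0.01,-1,0,0,0,-0.0141,0.0326,0.02,-1,0,0,0,-0.0141,0.0326,0.02,-1,0,0,0,0,0,0.02,-1,0,0,0,0,0,0,-1,0,0,0,0,0,0,-1]'

```text
clock: 28.15
eef_pos: [608.3, 300.8, 48.4]
tool_rot: [-3.14, -0.001, 3.064]
force: [-0.4, -0.0, 0.2]
width: 85.1
gripper_force: 0.0
```

```bash
python3 plan.py 610.4 302.2 4 175.6
python3 - <<'E'
from meas import *
im=ctrl.get_image("top")
print("coarse",band(im,(228,195,280,305),40,50,85), band(im,(228,195,280,305),40,50,85,ch=2))
E
```

```text
t 28.15 pos [608.3 300.8  48.4] rpy [-1.7993e+02 -4.0000e-02  1.7555e+02] w 85.1 q7 0.61 q1 -0.27
turn [-0.07 -0.04 -0.05] shift [-2.   1.5 44.4]
coarse [451.7  21.4 216.5  52.8  -3.6] [458.8  20.7 201.9  52.7  -3.9]
```

Emit:
carry_out --deltas '[0,0,0,-0.002,0.0015,0.015,-1,0,0,0,0,0,0.015,-1,0,0,0,0,0,0.01,-1,0,0,0,0,0,0.003,-1,0,0,0,0,0,0,1,0,0,0,0,0,0,1,0,0,0,0,0,0,1,0,0,0,0,0,0,1,0,0,0,0,0,0,1,0,0,0,0,0,0,1,0,0,0,0,0,0,1,0,0,0,0,0,0,1]'

```text
clock: 29.7
eef_pos: [610.9, 304.0, 6.2]
tool_rot: [3.141, 0.001, 3.065]
force: [-0.1, -0.3, 5.2]
width: 28.9
gripper_force: 60.6
```

Emit:
carry_out --deltas '[0,0,0,0,0,-0.01,1,0,0,0,0,0,-0.02,1,0,0,0,0,0,-0.03,1,0,0,0,0,0,-0.03,1,0,0,0,0,0,-0.03,1,0,0,0,0,0,0,1]'

```text
clock: 30.45
eef_pos: [612.1, 305.0, 129.4]
tool_rot: [3.138, 0.005, 3.065]
force: [0.3, -0.3, -1.0]
width: 28.7
gripper_force: 59.9
```

```bash
python3 plan.py 452.2 -95.3 65 176.1
```

```text
t 30.45 pos [612.1 305.  129.4] rpy [179.78   0.27 175.6 ] w 28.7 q7 0.66 q1 -0.25
turn [ 0.22  0.27 -0.5 ] shift [ 132.3 -410.3   64.4]
```

Emit:
carry_out --deltas '[0,0,-0.5,0.0094,-0.0293,0,1,0,0,0,0.0094,-0.0293,0,1,0,0,0,0.0094,-0.0293,0,1,0,0,0,0.0094,-0.0293,0,1,0,0,0,0.0094,-0.0293,0,1,0,0,0,0.0094,-0.0293,0,1,0,0,0,0.0094,-0.0293,0,1,0,0,0,0.0094,-0.0293,0,1,0,0,0,0.0094,-0.0293,0,1,0,0,0,0.0094,-0.0293,0,1,0,0,0,0.0094,-0.0293,0,1,0,0,0,0.0094,-0.0293,0,1]'

```text
clock: 31.95
eef_pos: [472.8, -40.3, 125.2]
tool_rot: [3.142, -0.001, 3.074]
force: [0.7, 0.6, -1.1]
width: 28.7
gripper_force: 59.9
```

Emit:
carry_out --deltas '[0,0,0,0.0094,-0.0293,0,1,0,0,0,0.0094,-0.0293,0.015,1,0,0,0,0,0,0.02,1,0,0,0,0,0,0.02,1,0,0,0,0,0,0,1,0,0,0,0,0,0,1]'

```text
clock: 32.7
eef_pos: [451.1, -96.3, 70.8]
tool_rot: [3.141, -0.0, 3.074]
force: [0.6, 0.0, -1.4]
width: 28.4
gripper_force: 59.9
```

```bash
python3 plan.py 452.7 -95.3 38.2 176.1
```

```text
t 32.70 pos [451.1 -96.3  70.8] rpy [ 1.7999e+02 -2.0000e-02  1.7613e+02] w 28.4 q7 1.05 q1 0.41
turn [ 0.01 -0.02  0.03] shift [-1.5  1.1 32.6]
```

Emit:
carry_out --deltas '[0,0,0,-0.0015,0.0011,0.01,1,0,0,0,0,0,0.01,1,0,0,0,0,0,0.006,1,0,0,0,0,0,0.003,1,0,0,0,0,0,0.001,1,0,0,0,0,0,0.001,1,0,0,0,0,0,0,1]'

```text
clock: 33.58
eef_pos: [452.7, -95.6, 39.6]
tool_rot: [3.142, -0.0, 3.074]
force: [0.3, 0.2, -0.6]
width: 28.6
gripper_force: 59.9
```

Emit:
carry_out --deltas '[0,0,0,0,0,0.001,1,0,0,0,0,0,0.0007,1,0,0,0,0,0,0,1]'

```text
clock: 33.95
eef_pos: [452.7, -95.6, 38.2]
tool_rot: [-3.141, -0.0, 3.074]
force: [-0.9, -0.3, 4.5]
width: 28.7
gripper_force: 60.5
```

Emit:
carry_out --deltas '[0,0,0,0,0,0,-1,0,0,0,0,0,0,-1,0,0,0,0,0,0,-1,0,0,0,0,0,0,-1,0,0,0,0,0,0,-1,0,0,0,0,0,-0.02,-1,0,0,0,0,0,-0.04,-1,0,0,0,0,0,-0.04,-1,0,0,0,0,0,-0.03,-1,0,0,0,0,0,-0.02,-1,0,0,0,0,0,0,-1]'

```text
clock: 35.33
eef_pos: [453.5, -95.8, 188.9]
tool_rot: [-3.141, 0.003, 3.073]
force: [-0.5, -0.0, -0.2]
width: 85.4
gripper_force: 0.0
```

```bash
python3 - <<'E'
from meas import *
def cen(im,roi,f,K=4):
    x0,y0,x1,y1=roi; a=cv2.resize(im[y0:y1,x0:x1],None,fx=K,fy=K,interpolation=2).astype(float)
    m=f(a).astype(np.uint8); c=max(cv2.findContours(m,0,1)[0],key=cv2.contourArea)
    (u,v),r=cv2.minEnclosingCircle(c); M=cv2.moments(c)
    return np.array([M["m10"]/M["m00"],M["m01"]/M["m00"]])/K+[x0,y0]-.375, cv2.contourArea(c)/K**2
im=ctrl.get_image("top"); sc=ctrl.get_image("scene")
p,a=cen(im,(370,170,410,205),lambda a:a.max(2)<90); print("cap top",p,a,ray("top",p,108))
q,b=cen(sc,(180,255,225,300),lambda a:a.max(2)<90); print("cap sc",q,b,ray("scene",q,104))
print(proj("top",[[605,-287,108],[605,-287,78]]))
E
python3 plan.py 600 -287 160 196
```

```text
cap top [394.41130487 184.02615755] 103.9375 [[ 609.50676019 -288.87387029  108.        ]]
cap sc [208.74030549 295.17134483] 184.8125 [[ 646.19113412 -319.36319716  104.        ]]
[[393.56585028 186.1081103 ]
 [388.57594811 187.14626395]]
t 35.42 pos [452.2 -95.7 187.3] rpy [-1.7999e+02 -6.0000e-02  1.7609e+02] w 85.6 q7 1.22 q1 0.57
turn [  0.    -0.06 -19.91] shift [ -89.3 -224.6   27.3]
```

```bash
python3 - <<'E'
from h import *
print(ray("scene",[[203,275]],105), proj("top",[[609,-288,0]]),proj("scene",[[609,-288,0],[609,-288,105]]))
a=ctrl.get_image("top")[150:350,210:430,::-1]; cv2.imwrite("pics/t5.png",cv2.resize(cv2.convertScaleAbs(a,alpha=1.5),None,fx=3,fy=3,interpolation=2))
E
python3 plan.py 609.5 -288.5 160 196
```

```text
[[ 613.48337819 -292.6041464   105.        ]] [[377.60315427 187.88987612]] [[208.2770681  295.60613901]
 [202.54740217 271.99801185]]
t 35.48 pos [452.  -95.7 187. ] rpy [ 1.800e+02 -1.100e-01  1.761e+02] w 84.9 q7 1.22 q1 0.57
turn [  0.02  -0.11 -19.9 ] shift [ -98.3 -228.8   27. ]
```

View pics/t5.png

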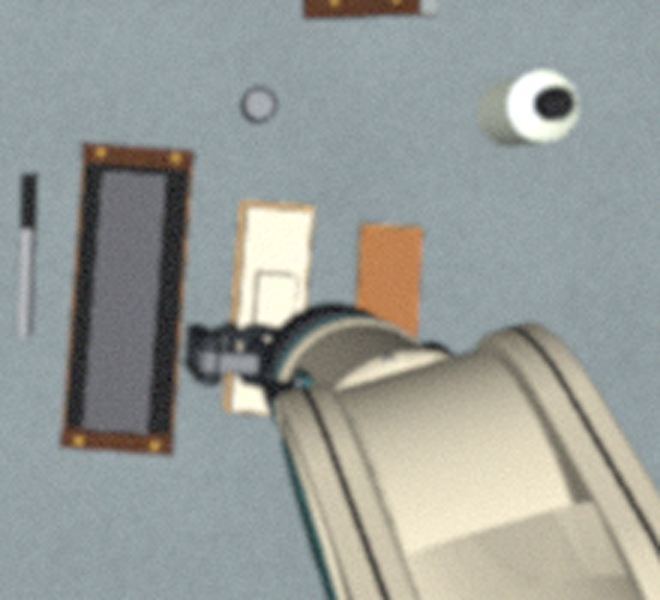

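```bash
python3 plan.py 609.5 -289 160 176.1
```

```text
t 35.48 pos [452.  -95.7 187. ] rpy [ 1.800e+02 -1.100e-01  1.761e+02] w 84.9 q7 1.22 q1 0.57
turn [ 0.   -0.11  0.  ] shift [-170.3 -182.2   27. ]
```

Emit:
carry_out --deltas '[0,0,0,-0.0212,-0.0228,0,-1,0,0,0,-0.0213,-0.0228,0,-1,0,0,0,-0.0213,-0.0228,0,-1,0,0,0,-0.0213,-0.0228,0,-1,0,0,0,-0.0213,-0.0228,0,-1,0,0,0,-0.0213,-0.0228,0,-1,0,0,0,-0.0213,-0.0228,0,-1,0,0,0,-0.0213,-0.0226,0.02,-1,0,0,0,0,0,0.02,-1,0,0,0,0,0,0,-1,0,0,0,0,0,0,-1]'

```text
clock: 36.85
eef_pos: [610.0, -287.6, 147.7]
tool_rot: [3.141, -0.001, 3.075]
force: [0.3, 0.4, 0.3]
width: 85.6
gripper_force: 0.0
```

```bash
python3 plan.py 609.5 -289 45 176.1
python3 - <<'E'
from h import *
im=ctrl.get_image("scene"); a=im[170:330,140:300,::-1]; cv2.imwrite("pics/s6.png",cv2.resize(cv2.convertScaleAbs(a,alpha=1.5),None,fx=3.5,fy=3.5,interpolation=2))
E
```

```text
t 36.85 pos [ 610.  -287.6  147.7] rpy [ 1.7995e+02 -6.0000e-02  1.7620e+02] w 85.6 q7 1.52 q1 0.70
turn [ 0.05 -0.06  0.1 ] shift [  0.4  -1.5 102.7]
```

View pics/s6.png

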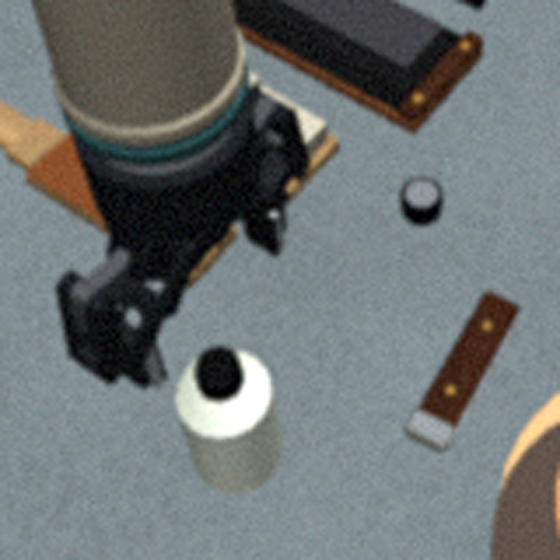

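Emit:
carry_out --deltas '[0,0,0,0.0004,-0.0015,0.015,-1,0,0,0,0,0,0.02,-1,0,0,0,0,0,0.02,-1,0,0,0,0,0,0.02,-1,0,0,0,0,0,0.018,-1,0,0,0,0,0,0.01,-1,0,0,0,0,0,0,-1,0,0,0,0,0,0,-1]'

```text
clock: 37.9
eef_pos: [610.2, -290.5, 45.4]
tool_rot: [-3.141, 0.001, 3.074]
force: [0.1, -0.2, -0.2]
width: 85.4
gripper_force: 0.0
```

Emit:
carry_out --deltas '[0,0,0,0,0,0,1,0,0,0,0,0,0,1,0,0,0,0,0,0,1,0,0,0,0,0,0,1,0,0,0,0,0,0,1,0,0,0,0,0,0,1,0,0,0,0,0,0,1]'

```text
clock: 38.78
eef_pos: [610.1, -291.0, 45.9]
tool_rot: [-3.141, 0.001, 3.073]
force: [-1.1, -1.5, 5.5]
width: 52.6
gripper_force: 62.2
```

Emit:
carry_out --deltas '[0,0,0,0,0,-0.01,1,0,0,0,0,0,-0.02,1,0,0,0,0,0,-0.02,1,0,0,0,0,0,-0.02,1,0,0,0,0,0,0,1]'

```text
clock: 39.4
eef_pos: [611.3, -290.8, 117.5]
tool_rot: [-3.14, 0.004, 3.073]
force: [0.3, -0.2, -3.7]
width: 52.5
gripper_force: 63.1
```

```bash
python3 plan.py 643 7 46 176.1
```

```text
t 39.40 pos [ 611.3 -290.8  117.5] rpy [-179.93    0.23  176.1 ] w 52.5 q7 1.51 q1 0.69
turn [-0.07  0.23 -0.  ] shift [-11.4 299.3  71.5]
```

Emit:
carry_out --deltas '[0,0,0,-0.001,0.025,0,1,0,0,0,-0.001,0.025,0,1,0,0,0,-0.001,0.025,0,1,0,0,0,-0.001,0.025,0,1,0,0,0,-0.001,0.025,0,1,0,0,0,-0.001,0.025,0,1,0,0,0,-0.001,0.025,0,1,0,0,0,-0.001,0.025,0,1,0,0,0,-0.001,0.025,0,1,0,0,0,-0.001,0.025,0,1,0,0,0,-0.001,0.025,0,1,0,0,0,0,0.0245,0,1]'

```text
clock: 40.9
eef_pos: [640.5, 8.5, 114.1]
tool_rot: [-3.142, -0.002, 3.074]
force: [0.1, -0.3, -2.2]
width: 52.7
gripper_force: 63.2
```

Emit:
carry_out --deltas '[0,0,0,0,0,0.01,1,0,0,0,0,0,0.02,1,0,0,0,0,0,0.015,1,0,0,0,0,0,0,1,0,0,0,0,0,0,1]'

```text
clock: 41.52
eef_pos: [641.1, 7.3, 69.7]
tool_rot: [3.141, -0.0, 3.073]
force: [-0.4, -0.8, -0.1]
width: 52.7
gripper_force: 63.2
```

```bash
python3 plan.py 643 7 46 176.1
python3 - <<'E'
from h import *
im=ctrl.get_image("top");a=im[110:330,180:420,::-1]; cv2.imwrite("pics/t7.png",cv2.resize(cv2.convertScaleAbs(a,alpha=1.5),None,fx=2.7,fy=2.7,interpolation=2))
E
```

```text
t 41.52 pos [641.1   7.3  69.7] rpy [ 1.7999e+02 -1.0000e-02  1.7607e+02] w 52.7 q7 1.01 q1 0.21
turn [ 0.01 -0.01 -0.03] shift [-1.9 -0.2 23.7]
```

View pics/t7.png

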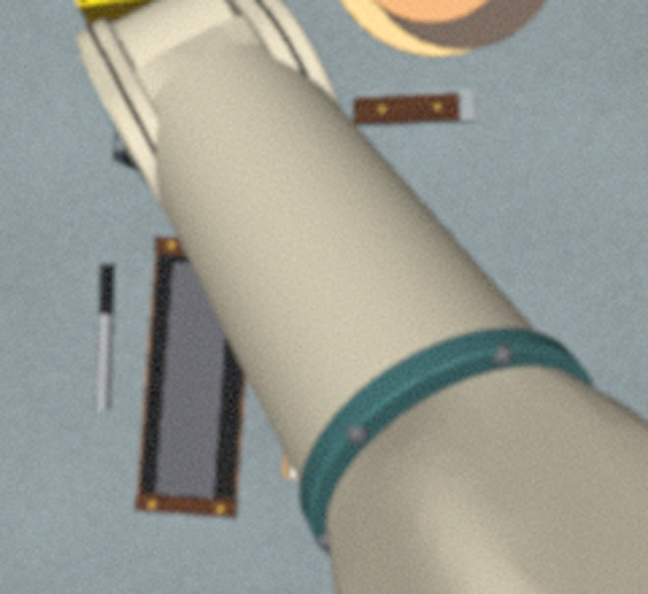

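Emit:
carry_out --deltas '[0,0,0,-0.002,0,0.01,1,0,0,0,0,0,0.007,1,0,0,0,0,0,0.003,1,0,0,0,0,0,0.001,1,0,0,0,0,0,0.001,1,0,0,0,0,0,0,1]'

```text
clock: 42.32
eef_pos: [643.0, 7.6, 47.8]
tool_rot: [3.142, -0.0, 3.074]
force: [-0.0, -0.3, -2.5]
width: 53.0
gripper_force: 63.2
```

Emit:
carry_out --deltas '[0,0,0,0,0,0.001,1,0,0,0,0,0,0.001,1,0,0,0,0,0,0,1]'

```text
clock: 42.7
eef_pos: [643.0, 7.5, 45.9]
tool_rot: [3.142, -0.0, 3.074]
force: [0.3, -0.5, -0.1]
width: 52.7
gripper_force: 63.4
```

Just touching. Half a millimetre more, release, then straight up well above the cap.

Emit:
carry_out --deltas '[0,0,0,0,0,0.0005,1,0,0,0,0,0,0,-1,0,0,0,0,0,0,-1,0,0,0,0,0,0,-1,0,0,0,0,0,0,-1,0,0,0,0,0,-0.015,-1,0,0,0,0,0,-0.03,-1,0,0,0,0,0,-0.04,-1,0,0,0,0,0,-0.04,-1,0,0,0,0,0,-0.03,-1]'

```text
clock: 43.95
eef_pos: [643.6, 7.8, 203.4]
tool_rot: [3.141, 0.002, 3.074]
force: [-0.4, 0.0, -0.8]
width: 85.3
gripper_force: 0.0
```

Emit:
carry_out --deltas '[0,0,0,0,0.04,0,-1,0,0,0,0,0.04,0,-1,0,0,0,0,0.04,0,-1,0,0,0,0,0.04,0,-1,0,0,0,0,0.04,0,-1,0,0,0,0,0.04,0,-1,0,0,0,0.02,0.04,0,-1,0,0,0,0.02,0.04,0,-1,0,0,0,0.02,0.04,0,-1,0,0,0,0.02,0.04,0,-1,0,0,0,0,0,0,-1]'

```text
clock: 45.32
eef_pos: [586.2, 418.1, 201.7]
tool_rot: [3.137, -0.002, 3.082]
force: [0.2, -1.0, -0.6]
width: 85.3
gripper_force: 0.0
```

Run:
```python
from meas import *
ims=[ctrl.get_image("top") for _ in range(4)]; im=np.mean(ims,0).round().astype(np.uint8)
cv2.imwrite("pics/t8.png",cv2.resize(cv2.convertScaleAbs(im[90:340,170:400,::-1],alpha=1.5),None,fx=2.4,fy=2.4,interpolation=2))
def rect(roi,f,z,op=13,K=6):
    x0,y0,x1,y1=roi; a=cv2.resize(im[y0:y1,x0:x1],None,fx=K,fy=K,interpolation=2).astype(float)
    m=cv2.morphologyEx(f(a).astype(np.uint8),2,np.ones((op,op),np.uint8)); c=max(cv2.findContours(m,0,1)[0],key=cv2.contourArea)[:,0,:]
    (x,y),(w,h),g=cv2.minAreaRect(ray("top",(c+.5)/K-.5+[x0,y0],z)[:,:2].astype(np.float32))
    if w<h:w,h,g=h,w,g+90
    return np.round([x,y,w,h,(g+90)%180-90],1)
B=np.array([97,106,107])
print("board",rect((225,190,282,310),lambda a:np.abs(a-B).max(2)>32,20))
print("coarse",rect((228,195,280,305),lambda a:(a[...,2]>52)&(a[...,2]<90),40))
print("fine stone",rect((275,190,325,310),lambda a:a[...,2]>134,32))
print("fine+base",rect((275,190,325,310),lambda a:a[...,0]>125,20))
print("blade",rect((318,200,375,330),lambda a:(a[...,0]-a[...,2]>30)&(a[...,1]<104),16,25))
print("cap",rect((235,125,285,200),lambda a:a.max(2)<80,108))
print("white",rect((235,125,285,200),lambda a:a.min(2)>150,78))
```

```text
board [460.3  19.6 242.4  89.3  -3.8]
coarse [459.5  21.2 201.8  51.6  -3.9]
fine stone [451.9 -94.  156.9  49.1  -4.5]
fine+base [452.1 -95.  166.8  55.9  -4.2]
blade [ 444.4 -187.3  150.    50.2   -3.3]
cap [6.427e+02 7.800e+00 2.200e+01 2.050e+01 3.000e-01]
white [645.6  16.7  49.3  34.2 -10.4]
```

View pics/t8.png

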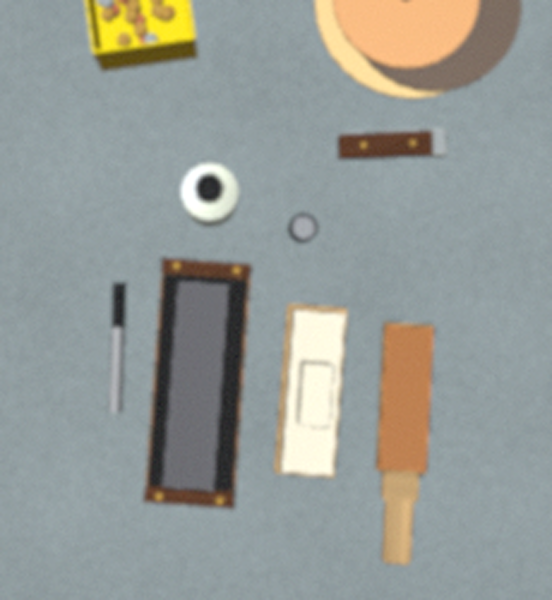

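```bash
python3 -c "
from cell import ctrl
print(ctrl.finish_job())"
```

```text
the job is handed in; nothing more can be done
None
```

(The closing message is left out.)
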